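# Hold the lever press down on a levelled part

## Robot

A 7-joint arm with a two-finger parallel gripper is mounted at the origin on the work surface. World frame = base frame: x ahead of the robot, y to its left, z up, the work surface at z = 0. Lengths are in m, angles in rad, forces in N, time in s.
With the tool pointing down it reaches from about 0.425 to 0.925 m from the base axis. Payload 6.8 kg.
Tool frame: the origin (TCP) lies at the centre of the arm's flange, where the gripper is bolted on; the fingertips stand 173 mm ahead of it and the grasp point (between the pads) lies 155 mm ahead of it; z points along the fingers, y is the direction in which the jaws open and shut (so a half turn about z gives the same grasp; the last joint's range is limited). The gripper opens to 85 mm and grips with 20 to 120 N. Pads are 22 mm wide; open, the fingers measure 114 mm over their backs; the gripper's body (76 mm by 85 mm) begins 54 mm behind the grasp point. The pads swing forward as they close: fully open they stand 13 mm farther back than shut.
Start: joints at [1.224, 0.477, 0.022, 1.555, -0.011, 1.109, -0.083], TCP at [0.16, -0.656, 0.405] pointing down, gripper open.
Joint ranges: [-2.96, 2.96], [-0.34, 2.1], [-1.41, 1.46], [0.24, 2.44], [-1.37, 4.51], [0.17, 1.92], [-2.96, 2.96]. Speed limits (rad/s): [2.39, 2.39, 3.14, 3.14, 3.14, 3.14, 3.14].

## Interface

Orientations are given as a rotation vector (axis times angle).
In Python, from bench import readout, grab_frame, camera_model, r gives the robot as it stands.
- The arm moves only by the tool apply_moves, never from a script. Its argument "deltas" is a list of rows, each an object with "xyz": the shift along the world's x, y, z in m, a list of three; "turn": the turn about the world's z in rad. In form: [{"xyz": [dx, dy, dz], "turn": turn}, ...]. A call has 1 to 12 rows; each row shifts and turns the commanded pose from where the row before left it; what a row does not reach is not made up. A row lasts 1/12 s, in which the tool goes at most 41.7 mm and 7.16 degrees, less where a joint would pass 70% of its speed; a pose out of reach is approached as far as the arm can. A call with a gripper value outside its range is refused whole. "claw" is the gripper's target within -1 to 1 (shut at 1, half-way at 0, fully open at -1), set as the call begins (left out, the last holds). The fingers move at their own pace and stop on an object; "squeeze" is the grip in N (left out, the last holds). Time passes only in rows, so rows that do not move let the fingers close. It gives the time, the measured TCP pose, the force and the opening at its end, in the units of the state.
- readout.get_obs(): the state, without advancing time (a new reading comes with each control period).
- grab_frame(name): name is "scene" or "side" or "wrist"; returns the picture (384x512x3 uint8, red, green, blue); there is no depth.
- camera_model(name): a dict with "intrinsics" (3x3 intrinsics, pixels), "R" (3x3) and "t" (3): a world point X has camera coordinates R X + t. Camera axes: x right, y down, z forward; pixel columns grow to the right and rows downward; lengths in m; the calibration is good to about 2 mm. A picture is of the moment at which its call begins: read the wrist's pose just before it. camera_model takes no time and is no camera call; for the wrist camera it gives the pose at the moment of the call.
- r.hand_in(): hands the job in, once; it reports no verdict.
The state is a dict: "clock": time; "joints": joint angles; "qvel": joint speeds; "tau": joint torques, N m; "tcp_pos": TCP position; "orientation": TCP orientation; "contact_force": force on the tool from outside, world axes, zero at the start; "moment": the same for the moment, N m; "grip_width": finger opening in m.
Only numpy, scipy, OpenCV 4.12 (cv2) and the standard library are available. Lean on these libraries where they do the work, as an engineer would, in place of code of your own. Each camera call takes 0.05 s, during which the arm holds its last target.

## Task

First turn the wing knob beside the small hand press until the hinged plate that carries the white part sits level, then flip the steel safety catch on top of the press right over to its other side, and only then pull the press's hand lever all the way down. Finish holding the lever down with the gripper (it springs back up if let go), with the catch still flipped over and the plate still level; leave the loose things around the press where they are.

Things in the scene. Friction and masses are not known exactly. Their poses are not given: they have to be found in the camera images.
- press: light-grey bench press fixed to the table, turned about z. Origin on the table; x front (robot side) to back, y left, z up. In its frame (mm): base x -100..120, y -100..150, 16 tall; column x 60..110, y -30..30, to z 205; head x -45..65, y -33..33, z 150..200. Knob left, lever right, catch on the head. Steel post at x -91, y 46: its top is flush with the level plate's top
- plate (a joint): tilt of the aluminium plate (120 x 110 x 10 mm, top at z 55 mm when level), hinged along the press's x axis at its right edge, a white housing clamped on its middle. rad: 0 = level, negative = left edge low (as it starts), positive = left edge high. Driven by the knob alone (0.08 rad per rad of knob); stays where the knob leaves it
- plate_centre (a point): middle of the plate's top face (under the white housing, 18 mm tall, with a 6 mm boss on it); its y axis points to the plate's left edge and is horizontal when the plate is level, its x axis is the press's x
- knob (a joint): angle of the tilt knob about the vertical, rad, growing clockwise seen from above; clockwise lifts the plate's left edge. The plate is level at 0, where the knob's wing lies along the press's x axis (front to back). Stops at -2.9 and 1.3; starts at -2.4 to -1.2. Friction of about 0.06 N m holds it
- knob_grip (a point): centre of the wing of the black wing knob, on its axis (press frame x -20, y 115 mm), 73 mm over the table: wing 42 mm long (this point's x axis), 13 mm thick (y axis), 28 mm tall (z 59 to 87 mm), on an aluminium disc 44 mm across at z 51 to 59 mm. The point turns with the knob
- catch (a joint): angle of the safety catch, rad: 0 = closed, leaning 34 degrees to the right in front of the lever's upright lug, which it blocks; 0.6 = upright; 1.2 = flipped over, leaning 34 degrees to the left against its stop, lever free. Stays where it is left (friction 0.06 N m)
- catch_tip (a point): free end of the steel catch: a flat tongue 18 mm wide (along the press's x), 10 mm thick, 95 mm from hinge to tip; tip 293 mm over the table when closed. The lever's lug, 14 mm square, stands 18 mm behind it (centre to centre), top at z 257 mm, y -43..-57 mm in the press frame
- catch_hinge (a point): fixed: the middle of the catch's hinge on the head's top, 215 mm over the table; the hinge axis is the press's x, axes as the press
- lever (a joint): angle of the hand lever, rad: 0 = up (30 degrees above level, pointing to the front), growing as the handle comes down; 0.95 = all the way down, on its stop. A spring lifts it back: about 2 N at the handle when up, 9 N when down. The closed catch blocks it. It drives the ram, which meets the part when the lever is down
- handle (a point): the lever's black round handle: a bar 22 mm thick, 94 mm long, lying crosswise along its y axis (always the press's y), sticking out to the right of the lever arm. This point is its centre, 170 mm from the pivot axis; 265 mm over the table when up, 110 mm when down. Free all round except at its left end, where the arm joins
- lever_pivot (a point): fixed: the point on the lever's pivot axis level with the handle's centre along the bar, 180 mm over the table; the pivot axis is the press's y, axes as the press
- housing: bystander, to be left alone: spare white moulded housing 56 x 42 x 24 mm, lying in front of the press
- driver: bystander, to be left alone: screwdriver lying in front of the press
- cup: bystander, to be left alone: grey plastic cup 64 mm across, 50 mm tall, left of the press
- jar: bystander, to be left alone: closed jar 60 mm across, 85 mm tall, left of the press
- tray: bystander, to be left alone: divided open tray 160 x 120 x 50 mm, right of the press
- spanner: bystander, to be left alone: open-ended spanner lying right of the press
- brush: bystander, to be left alone: brush lying left of the press

How it is judged:
By the outcome, as a careful person would: the job done as asked, in the order asked, and still so for the second after the job is handed in, while the arm keeps its last pose, push and grip.
It also fails if it takes over 72 s, if anything falls off the work surface, if the arm or the gripper's body presses on something with over 40 N, if the wrist force passes 120 N, or if a joint passes its speed limit or range.

## Working session

There is one attempt and no reset: what is moved stays moved. The work goes in short steps, Python scripts to look and compute and a tool call to move; the robot and the scene stay as the last step left them, time stands still between calls to the robot, and variables do not carry over. Pictures are saved under pics/ and viewed, and the job is handed in when it is done.

Besides the shell and the picture viewer there is one more tool, called after ">>>" by a JSON object that holds its "op" and its "data", one argument or row to a line. apply_moves: Moves the arm, as the interface text tells. Its arguments: {"type":"object","properties":{"deltas":{"type":"array"},"claw":{"type":"number"},"squeeze":{"type":"number"}},"required":["deltas"]}

```bash
ls; mkdir -p pics
python3 - <<'E'
from bench import readout, grab_frame, camera_model, r
import cv2
print(readout.get_obs())
for n in ["scene","side","wrist"]:
    m=camera_model(n); print(n,m)
    cv2.imwrite(f"pics/{n}0.png",cv2.cvtColor(grab_frame(n),cv2.COLOR_RGB2BGR))
E
```

```text
pics
{'clock': 0.0, 'joints': array([ 1.22389321,  0.47779722,  0.02233739,  1.55652315, -0.01152204,
        1.10930367, -0.08305749]), 'qvel': array([ 9.46488667e-05, -9.12370501e-05,  1.84828710e-03,  6.37018422e-04,
        1.29245231e-03,  1.01467407e-03,  5.11842707e-04]), 'tau': array([ 6.19904113e-04, -5.96444786e+01,  1.60828080e+00, -2.81194049e+01,
        1.25420574e-02,  9.26449749e-03, -1.49616972e-05]), 'tcp_pos': array([ 0.15960252, -0.6555473 ,  0.40369702]), 'orientation': array([-3.11735613e+00, -3.74084143e-01,  5.45048365e-04]), 'contact_force': array([ 0.15348309, -0.01154109, -0.37634319]), 'moment': array([ 0.00747701, -0.0214977 ,  0.00293565]), 'grip_width': 0.08554130398409107}
scene {'intrinsics': array([[478.90786321,   0.        , 246.94243309],
       [  0.        , 478.90786321, 197.55417371],
       [  0.        ,   0.        ,   1.        ]]), 'R': array([[ 0.1849547 ,  0.9827038 , -0.00921984],
       [ 0.69968662, -0.13826437, -0.70094337],
       [-0.69009448,  0.12319177, -0.71315734]]), 't': array([-0.10690852, -0.28389006,  1.88302697])}
side {'intrinsics': array([[363.39559967,   0.        , 253.52467638],
       [  0.        , 363.39559967, 192.12351873],
       [  0.        ,   0.        ,   1.        ]]), 'R': array([[-0.90981063, -0.41502072,  0.00155382],
       [-0.28687751,  0.6261801 , -0.72498261],
       [ 0.29990983, -0.66004264, -0.68876542]]), 't': array([0.55168004, 0.31968133, 0.9252668 ])}
wrist {'intrinsics': array([[343.51451476,   0.        , 255.13285186],
       [  0.        , 343.51451476, 190.04844721],
       [  0.        ,   0.        ,   1.        ]]), 'R': array([[ 0.2363806 , -0.97165703, -0.00261389],
       [-0.93061889, -0.22716897,  0.28695424],
       [-0.2794149 , -0.06539788, -0.95794072]]), 't': array([-0.67433568, -0.03880663,  0.38104359])}
```

View pics/scene0.png

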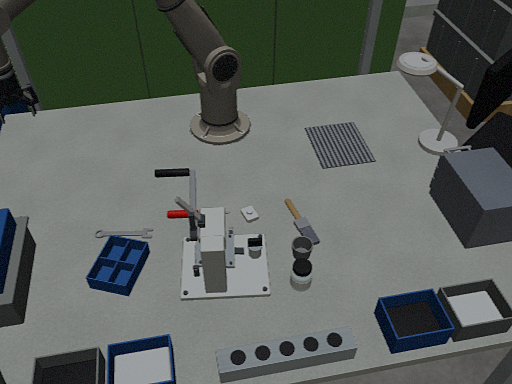

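View pics/side0.png

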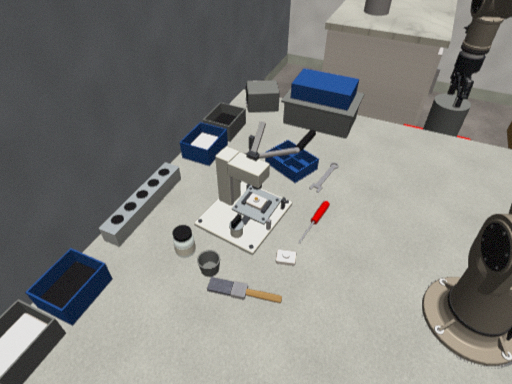

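View pics/wrist0.png

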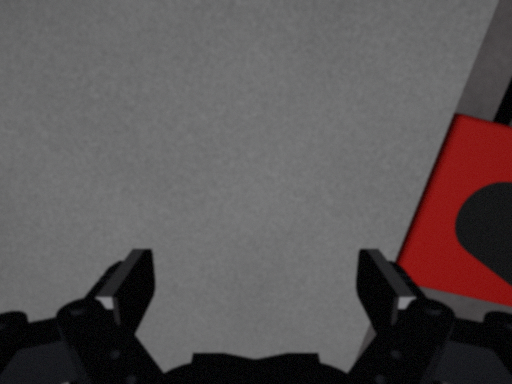

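The scene camera faces the robot from behind the press (press around 220,250). The side camera shows the front and left of the press (around 245,200). The wrist camera sees nothing useful. I'll enlarge the crops.

Run:
```python
import cv2
a=cv2.imread("pics/scene0.png")[160:305,145:325]; cv2.imwrite("pics/s0c.png",cv2.resize(a,None,fx=4.1,fy=4.1,interpolation=cv2.INTER_CUBIC))
a=cv2.imread("pics/side0.png")[115:255,185:325]; cv2.imwrite("pics/d0c.png",cv2.resize(a,None,fx=4.2,fy=4.2,interpolation=cv2.INTER_CUBIC))
```

```text
(no output)
```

View pics/s0c.png

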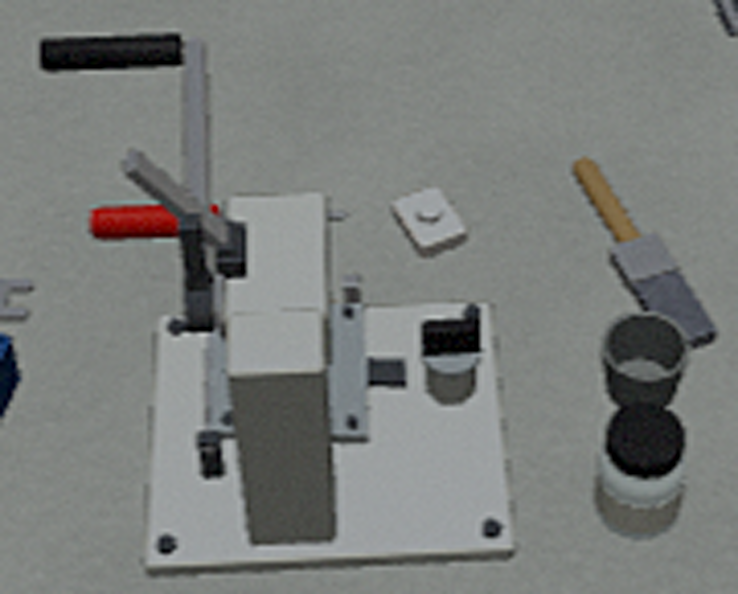

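View pics/d0c.png

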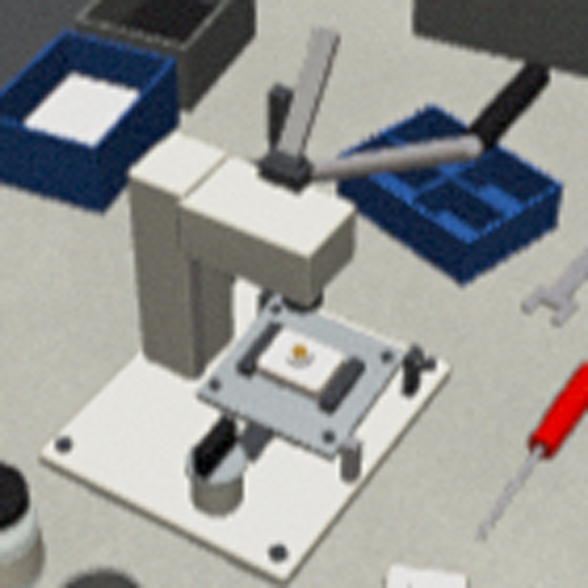

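```bash
cat > h.py <<'E'
import numpy as np, cv2
from scipy.optimize import least_squares
CAM={}
def proj(m,X):
    X=np.atleast_2d(X); c=X@m["R"].T+m["t"]; p=c@m["intrinsics"].T; return p[:,:2]/p[:,2:]
def press2w(p,P):
    x,y,a=p; P=np.atleast_2d(P); c,s=np.cos(a),np.sin(a)
    return np.c_[x+c*P[:,0]-s*P[:,1], y+s*P[:,0]+c*P[:,1], P[:,2]]
def tri(ms,pix):
    A=[]
    for m,(u,v) in zip(ms,pix):
        M=m["intrinsics"]@np.c_[m["R"],m["t"]]
        A+= [u*M[2]-M[0], v*M[2]-M[1]]
    X=np.linalg.svd(np.array(A))[2][-1]; return X[:3]/X[3]
E
python3 - <<'E'
from h import *
from bench import camera_model
S=camera_model("scene");D=camera_model("side")
s=[((120,150,16),(513,546)),((120,-100,16),(149,560)),((-100,150,16),(491,305)),((-100,-100,16),(160,318)),((110,-30,205),(231,376)),((110,30,205),(326,372)),((-45,33,200),(324,193)),((-45,-33,200),(229,198))]
d=[((120,150,16),(42,458)),((-100,150,16),(283,581)),((-100,-100,16),(450,370)),((-45,33,200),(313,252)),((-45,-33,200),(356,209)),((110,30,205),(131,175))]
sp=np.array([b for a,b in s])/4.1+[145,160]; dp=np.array([b for a,b in d])/4.2+[185,115]
sP=np.array([a for a,b in s])/1e3; dP=np.array([a for a,b in d])/1e3
f=lambda p: np.r_[(proj(S,press2w(p,sP))-sp).ravel(),(proj(D,press2w(p,dP))-dp).ravel()]
q=least_squares(f,[0.65,0,0],loss='soft_l1'); p=q.x; print(p,np.degrees(p[2])); print(f(p).reshape(-1,2).round(1))
def cs(a):return np.array(a)/4.1+[145,160]
def ds(a):return np.array(a)/4.2+[185,115]
# catch tip, handle right end, handle left end / arm joint
ca,sa=np.cos(p[2]),np.sin(p[2])
def inv(X): d=X[:2]-p[:2]; return np.r_[ca*d[0]+sa*d[1],-sa*d[0]+ca*d[1],X[2]].round(4)
for n,a,b in [("tip",(130,158),(325,36)),("hR",(42,54),(541,72)),("hL",(182,50),(480,135))]:
    X=tri([S,D],[cs(a),ds(b)]); print(n,X,inv(X))
for n,P in [("knob",(-20,115,87)),("post",(-91,46,55)),("tip",(0,-53,293))]:
    W=press2w(p,np.array(P)/1e3); print(n,W,(proj(S,W)-[145,160])*4.1,(proj(D,W)-[185,115])*4.2)
E
```

```text
[ 0.66439597 -0.10637318 -0.13172057] -7.547032724734559
[[ 1.3 -0.2]
 [-0.8  1.1]
 [ 0.3 -2.2]
 [-0.4 -1.5]
 [-0.6 -1.1]
 [ 0.5 -1.3]
 [ 0.9 -1.4]
 [-0.3 -1.5]
 [-2.2 -1.8]
 [-0.1 -0.8]
 [ 0.3 -2.2]
 [-1.6  0.4]
 [-0.  -1.9]
 [-2.3 -1.3]]
tip [ 0.66335523 -0.19054615  0.28967549] [ 0.01   -0.0836  0.2897]
hR [ 0.52553734 -0.24231888  0.26334154] [-0.1198 -0.153   0.2633]
hL [ 0.5400014  -0.1513163   0.26461111] [-0.1174 -0.0609  0.2646]
knob [[0.65967332 0.01025742 0.087     ]] [[452.98114825 319.54784193]] [[211.78124408 430.52051108]]
post [[ 0.58022591 -0.04881972  0.055     ]] [[352.29082669 277.30456088]] [[349.392893   439.45162741]]
tip [[ 0.65743495 -0.15891406  0.293     ]] [[182.20497899 142.04207816]] [[317.48982824  54.76214545]]
```

The fit puts the press at about (0.664, -0.106) with yaw -7.5°, and both cameras agree. Next I move over it, with the fingertips above everything, for a close look.

>>> {"op": "apply_moves", "data": {
  "deltas": [
    {"xyz":[0.018,0.027,0.008],"turn":0},
    {"xyz":[0.018,0.027,0.008],"turn":0},
    {"xyz":[0.018,0.027,0.008],"turn":0},
    {"xyz":[0.018,0.027,0.008],"turn":0},
    {"xyz":[0.018,0.027,0.008],"turn":0},
    {"xyz":[0.018,0.027,0.008],"turn":0},
    {"xyz":[0.018,0.027,0.008],"turn":0},
    {"xyz":[0.018,0.027,0.008],"turn":0},
    {"xyz":[0.018,0.027,0.008],"turn":0},
    {"xyz":[0.018,0.027,0.008],"turn":0},
    {"xyz":[0.018,0.027,0.008],"turn":0},
    {"xyz":[0.018,0.027,0.008],"turn":0}
  ]
}}

```text
clock: 1.15
tcp_pos: [0.3761, -0.3303, 0.501]
orientation: [3.119, 0.374, -0.0]
contact_force: [0.4, -0.4, -1.5]
grip_width: 0.0854
```

>>> {"op": "apply_moves", "data": {
  "deltas": [
    {"xyz":[0.018,0.027,0.004],"turn":0},
    {"xyz":[0.018,0.027,0.004],"turn":0},
    {"xyz":[0.018,0.027,0.004],"turn":0},
    {"xyz":[0.018,0.027,0.004],"turn":0},
    {"xyz":[0.018,0.027,0.004],"turn":0},
    {"xyz":[0.018,0.027,0.004],"turn":0},
    {"xyz":[0.018,0.027,0.004],"turn":0},
    {"xyz":[0.018,0.027,0.004],"turn":0},
    {"xyz":[0.018,0.027,0.004],"turn":0},
    {"xyz":[0.018,0.027,0.004],"turn":0},
    {"xyz":[0.018,0.027,0.004],"turn":0},
    {"xyz":[0.018,0.027,0.0],"turn":0}
  ]
}}

```text
clock: 2.15
tcp_pos: [0.5924, -0.0065, 0.5454]
orientation: [3.119, 0.374, 0.002]
contact_force: [1.0, 0.0, -0.0]
grip_width: 0.0852
```

```bash
cat >> h.py <<'E'
def snap(n,fn):
    from bench import grab_frame
    cv2.imwrite(fn,cv2.cvtColor(grab_frame(n),cv2.COLOR_RGB2BGR))
def yaw(o):
    from scipy.spatial.transform import Rotation as Ro
    M=Ro.from_rotvec(o).as_matrix(); return M.round(3)
E
python3 - <<'E'
from h import *
from bench import readout,camera_model
o=readout.get_obs(); m=camera_model("wrist"); print(o["tcp_pos"],o["joints"].round(3)); print(yaw(o["orientation"])); C=-m["R"].T@m["t"]; print(C, C-o["tcp_pos"], m["R"][2])
snap("wrist","pics/w1.png")
np.savez("w1.npz",**m)
E
```

```text
[ 0.59235667 -0.00654685  0.54538025] [ 0.262  0.278 -0.452  1.546  0.123  1.345 -1.535]
[[ 0.972  0.236  0.001]
 [ 0.236 -0.972 -0.   ]
 [ 0.001  0.    -1.   ]]
[0.66254608 0.00989791 0.51601113] [ 0.07018941  0.01644476 -0.02936912] [-0.27805022 -0.06691212 -0.95823319]
```

View pics/w1.png

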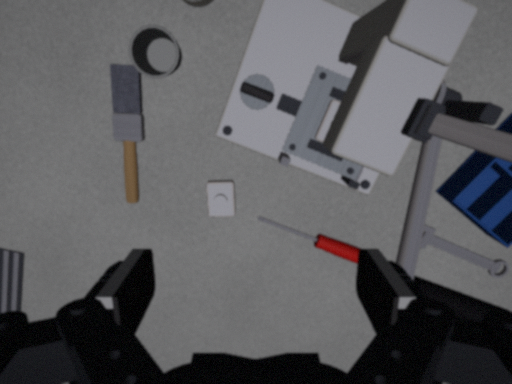

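Wrist view: knob wing at about (257,91), with its ends near (243,85) and (272,99). The head, lever and catch are on the right. I'll check the press pose in it and measure the wing angle.

Run:
```python
from h import *
m=dict(np.load("w1.npz")); p=[ 0.66439597, -0.10637318, -0.13172057]
im=cv2.imread("pics/w1.png")
P=np.array([(-100,150,16),(-100,-100,16),(120,150,16),(-45,33,200),(-45,-33,200),(65,33,200),(-20,115,87),(-91,46,55),(-118,-107,265),(10,-83,293)])/1e3
pr=proj(m,press2w(p,P)); print(pr.round(1))
big=cv2.resize(im[0:210,180:512],None,fx=2.4,fy=2.4,interpolation=cv2.INTER_CUBIC)
for u in pr: cv2.drawMarker(big,(int((u[0]-180)*2.4+.7),int(u[1]*2.4+.7)),(0,0,255),0,8,1)
cv2.imwrite("pics/w1m.png",big)
k=cv2.resize(im[60:125,215:300],None,fx=9,fy=9,interpolation=cv2.INTER_CUBIC);cv2.imwrite("pics/w1k.png",cv2.convertScaleAbs(k,alpha=1.5))
```

```text
[[212.1 134.1]
 [367.2 193.7]
 [268.7 -27.2]
 [326.9 150.1]
 [390.3 175.1]
 [381.4  29.4]
 [254.5  89.9]
 [282.9 159.3]
 [457.1 302.8]
 [549.8 160.8]]
```

View pics/w1m.png

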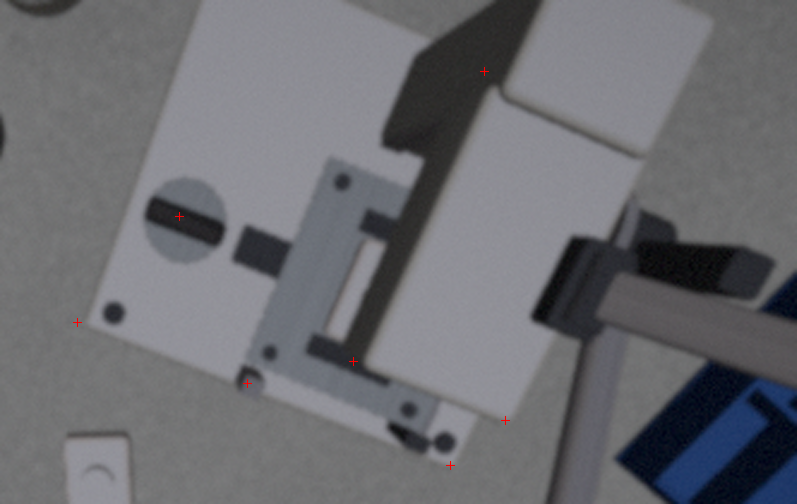

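View pics/w1k.png

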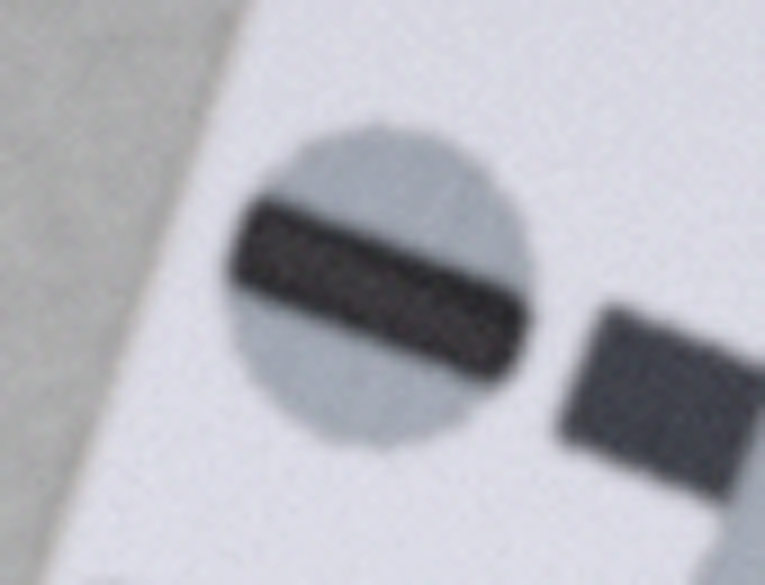

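Run:
```python
from h import *
from bench import camera_model
S=camera_model("scene");D=camera_model("side");W=dict(np.load("w1.npz"))
s=[((120,150,16),(513,546)),((120,-100,16),(149,560)),((-100,150,16),(491,305)),((-100,-100,16),(160,318)),((110,-30,205),(231,376)),((110,30,205),(326,372)),((-45,33,200),(324,193)),((-45,-33,200),(229,198))]
d=[((120,150,16),(42,458)),((-100,150,16),(283,581)),((-100,-100,16),(450,370)),((-45,33,200),(313,252)),((-45,-33,200),(356,209)),((110,30,205),(131,175))]
w=[((-100,150,16),(90,322)),((-100,-100,16),(457,465)),((-45,33,200),(366,366)),((-45,-33,200),(505,419)),((-91,46,55),(250,379)),((120,150,16),None)]
w=w[:5]
U=lambda L,f,o:(np.array([b for a,b in L])+.5)/f-.5+o
G=[(S,np.array([a for a,b in s])/1e3,U(s,4.1,[145,160]),1/2.6),(D,np.array([a for a,b in d])/1e3,U(d,4.2,[185,115]),1/3),(W,np.array([a for a,b in w])/1e3,U(w,2.4,[180,0]),1)]
def f(p,GG): return np.concatenate([((proj(m,press2w(p,P))-u)*1).ravel() for m,P,u,k in GG])
for GG in (G,G[:1],G[1:2],G[2:]):
    q=least_squares(f,[0.65,0,0],args=(GG,),loss='soft_l1'); p=q.x; print(p.round(4),np.degrees(p[2]).round(2),'knob',press2w(p,[-.02,.115,.087]).round(4)); 
    if GG is G: print(f(p,GG).reshape(-1,2).round(1)); pa=p
def ray(m,u,z):
    d=m["R"].T@np.linalg.solve(m["intrinsics"],[u[0],u[1],1]); C=-m["R"].T@m["t"]; return C+d*(z-C[2])/d[2]
e=[ray(W,(np.array(a)+.5)/9-.5+[215,60],.087) for a in [(245,243),(512,340)]]
print(e,(e[0]+e[1])/2,np.linalg.norm(e[0]-e[1])); v=e[0]-e[1]; an=np.arctan2(v[1],v[0]); print("wing world ang",an,"rel press",an-pa[2])
```

```text
[ 0.6653 -0.1082 -0.1289] -7.39 knob [[0.6602 0.0084 0.087 ]]
[[ 1.2  0.4]
 [-1.   1.9]
 [-0.  -1.7]
 [-0.7 -0.8]
 [-0.8 -0.3]
 [ 0.3 -0.5]
 [ 0.6 -0.7]
 [-0.6 -0.8]
 [-1.7 -1.8]
 [ 0.5 -1. ]
 [ 0.6 -2.3]
 [-1.2  0.3]
 [ 0.3 -2. ]
 [-1.9 -1.3]
 [-3.6  0.3]
 [-1.3 -0.1]
 [-3.  -2.4]
 [ 2.6  0.4]
 [ 0.7  1.6]]
[ 0.6665 -0.1079 -0.1319] -7.55 knob [[0.6618 0.0087 0.087 ]]
[ 0.6608 -0.1037 -0.1382] -7.92 knob [[0.6569 0.0129 0.087 ]]
[ 0.6656 -0.11   -0.1322] -7.57 knob [[0.6609 0.0066 0.087 ]]
[array([0.65979302, 0.02594231, 0.087     ]), array([ 0.65611062, -0.01163266,  0.087     ])] [0.65795182 0.00715483 0.087     ] 0.03775498484621579
wing world ang 1.4731069505837282 rel press 1.6020379993082965
```

Refined press pose is about (0.665, -0.108, -7.5°). The knob is at about (0.659, 0.0075) with its angle near -1.60, so it needs about 1.6 rad clockwise. I'll align over it.

>>> {"op": "apply_moves", "data": {
  "deltas": [
    {"xyz":[0.0056,0.0012,-0.02],"turn":0.103},
    {"xyz":[0.0056,0.0012,-0.02],"turn":0.103},
    {"xyz":[0.0056,0.0012,-0.02],"turn":0.103},
    {"xyz":[0.0056,0.0012,-0.02],"turn":0.103},
    {"xyz":[0.0056,0.0012,-0.02],"turn":0.103},
    {"xyz":[0.0056,0.0012,-0.02],"turn":0.103},
    {"xyz":[0.0056,0.0012,-0.02],"turn":0.103},
    {"xyz":[0.0056,0.0012,-0.02],"turn":0.103},
    {"xyz":[0.0056,0.0012,-0.02],"turn":0.103},
    {"xyz":[0.0056,0.0012,-0.02],"turn":0.103},
    {"xyz":[0.0056,0.0012,-0.02],"turn":0.103},
    {"xyz":[0.0056,0.0012,-0.02],"turn":0.103}
  ],
  "claw": -0.1
}}

```text
clock: 3.2
tcp_pos: [0.6589, 0.0062, 0.3034]
orientation: [-2.32, -2.118, 0.001]
contact_force: [-0.8, -0.0, -0.0]
grip_width: 0.0466
```

Run:
```python
from h import *
from bench import readout,camera_model
o=readout.get_obs(); m=camera_model("wrist"); print(o["tcp_pos"],o["joints"].round(3),o["grip_width"]); print(yaw(o["orientation"]))
snap("wrist","pics/w2.png")
np.savez("w2.npz",**m)
for z in (.087,.06):print(proj(m,[[o["tcp_pos"][0],o["tcp_pos"][1],z]]))
```

```text
[0.65886967 0.00620933 0.30337759] [ 0.325  0.631 -0.618  1.65   0.419  0.997 -0.524] 0.04663500245364808
[[ 0.091  0.996 -0.001]
 [ 0.996 -0.091 -0.   ]
 [-0.    -0.001 -1.   ]]
[[256.58250661 216.85214169]]
[[256.5034713  202.04486845]]
```

View pics/w2.png

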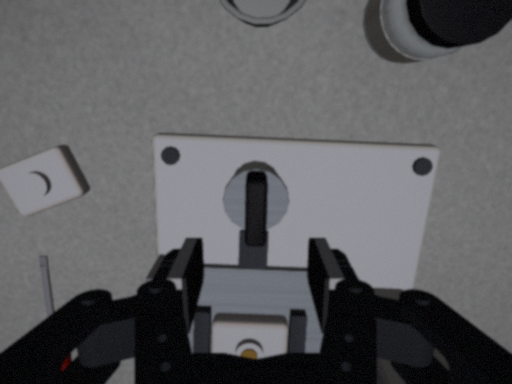

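Run:
```python
from h import *
m=dict(np.load("w2.npz")); c=np.array([.659,.0075]); a=1.473; u=np.array([np.cos(a),np.sin(a)])
for z in (.087,.059):
  for s in (-.021,.021): print(z,s,proj(m,[np.r_[c+s*u,z]]))
im=cv2.imread("pics/w2.png")[150:280,190:340]; cv2.imwrite("pics/w2k.png",cv2.convertScaleAbs(cv2.resize(im,None,fx=5,fy=4.5),alpha=2.2))
```

```text
0.087 -0.021 [[256.33351139 247.71447373]]
0.087 0.021 [[256.89572861 179.76089721]]
0.059 -0.021 [[256.28265727 229.22620387]]
0.059 0.021 [[256.77357326 168.54966038]]
```

View pics/w2k.png

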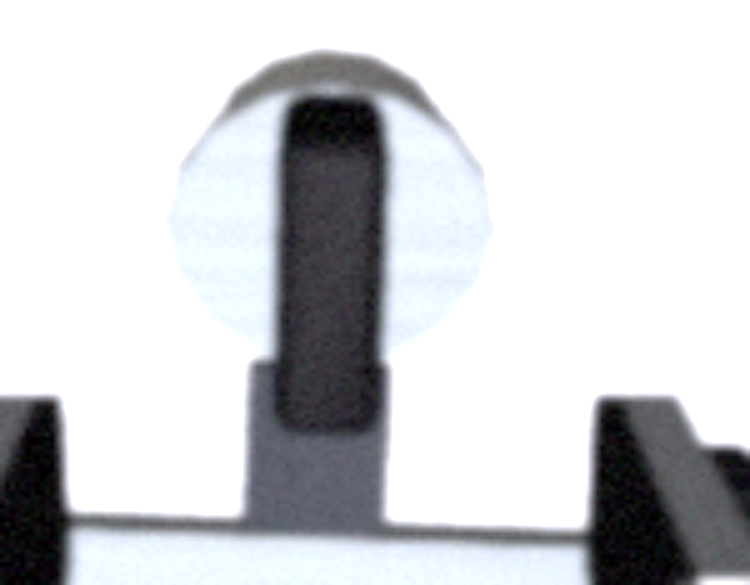

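The wing lies where predicted (top face rows 183–246, column 256), aligned between the fingers. Descend and grip.

>>> {"op": "apply_moves", "data": {
  "deltas": [
    {"xyz":[0.0,0.001,-0.012],"turn":0},
    {"xyz":[0,0,-0.012],"turn":0},
    {"xyz":[0,0,-0.012],"turn":0},
    {"xyz":[0,0,-0.012],"turn":0},
    {"xyz":[0,0,-0.01],"turn":0},
    {"xyz":[0,0,-0.008],"turn":0},
    {"xyz":[0,0,-0.001],"turn":0}
  ]
}}

```text
clock: 3.83
tcp_pos: [0.6582, 0.0074, 0.2359]
orientation: [-2.325, -2.111, 0.003]
contact_force: [-0.3, 0.5, 0.6]
grip_width: 0.0469
```

>>> {"op": "apply_moves", "data": {
  "deltas": [
    {"xyz":[0,0,0],"turn":0},
    {"xyz":[0,0,0],"turn":0},
    {"xyz":[0,0,0],"turn":0},
    {"xyz":[0,0,0],"turn":0},
    {"xyz":[0,0,0],"turn":0},
    {"xyz":[0,0,0],"turn":0},
    {"xyz":[0,0,0],"turn":0},
    {"xyz":[0,0,0],"turn":0}
  ],
  "claw": 1,
  "squeeze": 30
}}

```text
clock: 4.5
tcp_pos: [0.6591, 0.0077, 0.2385]
orientation: [2.325, 2.112, 0.001]
contact_force: [-1.7, -0.2, 5.3]
grip_width: 0.0122
```

>>> {"op": "apply_moves", "data": {
  "deltas": [
    {"xyz":[0,0,0.003],"turn":0},
    {"xyz":[0,0,0],"turn":-0.06},
    {"xyz":[0,0,0],"turn":-0.1},
    {"xyz":[0,0,0],"turn":-0.1},
    {"xyz":[0,0,0],"turn":-0.1},
    {"xyz":[0,0,0],"turn":-0.1},
    {"xyz":[0,0,0],"turn":-0.1},
    {"xyz":[0,0,0],"turn":-0.1},
    {"xyz":[0,0,0],"turn":-0.1}
  ]
}}

```text
clock: 5.25
tcp_pos: [0.6591, 0.0076, 0.2388]
orientation: [-2.945, -1.092, -0.001]
contact_force: [7.2, 1.5, -15.1]
grip_width: 0.0122
```

>>> {"op": "apply_moves", "data": {
  "deltas": [
    {"xyz":[0,0,0],"turn":-0.1},
    {"xyz":[0,0,0],"turn":-0.1},
    {"xyz":[0,0,0],"turn":-0.1},
    {"xyz":[0,0,0],"turn":-0.1},
    {"xyz":[0,0,0],"turn":-0.1},
    {"xyz":[0,0,0],"turn":-0.1},
    {"xyz":[0,0,0],"turn":-0.1},
    {"xyz":[0,0,0],"turn":-0.1},
    {"xyz":[0,0,0],"turn":-0.046},
    {"xyz":[0,0,0],"turn":0},
    {"xyz":[0,0,0],"turn":0},
    {"xyz":[0,0,0],"turn":0}
  ]
}}

```text
clock: 6.25
tcp_pos: [0.6592, 0.0075, 0.2388]
orientation: [-3.134, 0.206, -0.001]
contact_force: [7.1, 0.9, -14.5]
grip_width: 0.0122
```

Run:
```python
from h import *
from bench import readout,camera_model
o=readout.get_obs(); m=camera_model("wrist"); print(o["tcp_pos"],o["joints"].round(3),o["grip_width"],o["moment"],o["contact_force"]); M=yaw(o["orientation"]);print(np.arctan2(M[1,0],M[0,0]))
for n in("wrist","side","scene"): snap(n,f"pics/{n}3.png")
a=cv2.imread("pics/side3.png")[115:255,185:325]; cv2.imwrite("pics/d3c.png",cv2.resize(a,None,fx=4.2,fy=4.2,interpolation=cv2.INTER_CUBIC))
```

```text
[0.65915677 0.00754044 0.23884269] [ 0.035  0.64  -0.197  1.707  0.162  0.81  -1.939] 0.012191694200606432 [ 0.20170318 -1.53067236 -0.01968542] [  7.12605737   0.90677635 -14.54692701]
-0.13142771443171808
```

View pics/d3c.png

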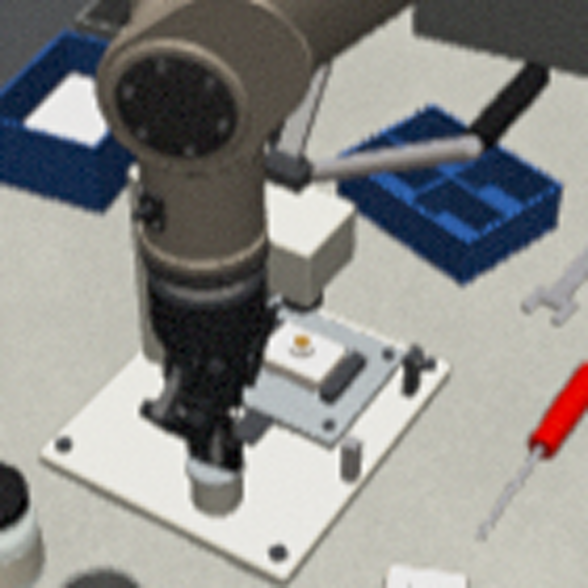

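View pics/wrist3.png

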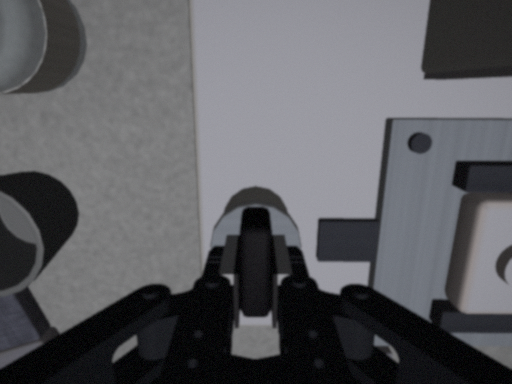

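The plate has come up with the knob, and the wing is along the press x by gripper yaw (-0.131). Release, go up, and check the level.

>>> {"op": "apply_moves", "data": {
  "deltas": [
    {"xyz":[0,0,0],"turn":0},
    {"xyz":[0,0,0],"turn":0},
    {"xyz":[0,0,0],"turn":0},
    {"xyz":[0,0,0],"turn":0},
    {"xyz":[0,0,0.01],"turn":0},
    {"xyz":[0,0,0.02],"turn":0},
    {"xyz":[0,0,0.03],"turn":0},
    {"xyz":[0,0,0.03],"turn":0},
    {"xyz":[0,0,0.03],"turn":0},
    {"xyz":[0,0,0.03],"turn":0},
    {"xyz":[0,0,0.03],"turn":0},
    {"xyz":[-0.02,-0.02,0.01],"turn":0}
  ],
  "claw": -0.1
}}

```text
clock: 7.4
tcp_pos: [0.6412, -0.0077, 0.4371]
orientation: [-3.131, 0.196, -0.016]
contact_force: [1.3, 0.6, 1.7]
grip_width: 0.0469
```

>>> {"op": "apply_moves", "data": {
  "deltas": [
    {"xyz":[-0.03,-0.01,0.01],"turn":0},
    {"xyz":[-0.03,-0.01,0.01],"turn":0},
    {"xyz":[-0.03,-0.01,0.0],"turn":0},
    {"xyz":[-0.03,-0.01,0.0],"turn":0},
    {"xyz":[0,0,0],"turn":0}
  ]
}}

```text
clock: 7.82
tcp_pos: [0.514, -0.0548, 0.4517]
orientation: [3.132, -0.211, -0.003]
contact_force: [-0.8, -0.3, -0.5]
grip_width: 0.047
```

Run:
```python
from h import *
from bench import readout,camera_model
o=readout.get_obs(); m=camera_model("wrist"); print(o["clock"],o["tcp_pos"],o["joints"].round(3),o["grip_width"],o["contact_force"])
np.savez("w4.npz",**m)
for n in("wrist","side","scene"): snap(n,f"pics/{n}4.png")
a=cv2.imread("pics/side4.png")[155:255,185:325]; cv2.imwrite("pics/d4c.png",cv2.resize(a,None,fx=5.5,fy=5.5,interpolation=cv2.INTER_CUBIC))
```

```text
7.8167 [ 0.51403185 -0.05483106  0.45165918] [ 0.181  0.184 -0.223  1.859  0.048  1.105 -1.766] 0.04698465856688509 [-0.82053045 -0.26874667 -0.49962485]
```

View pics/d4c.png

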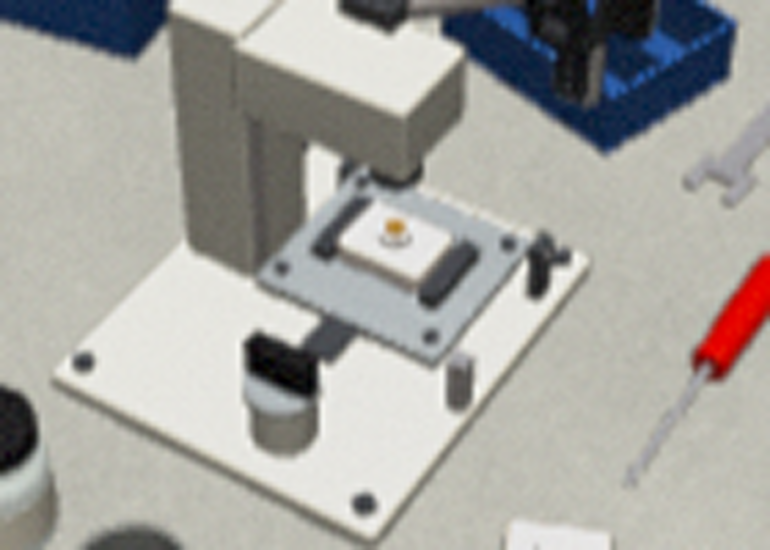

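View pics/wrist4.png

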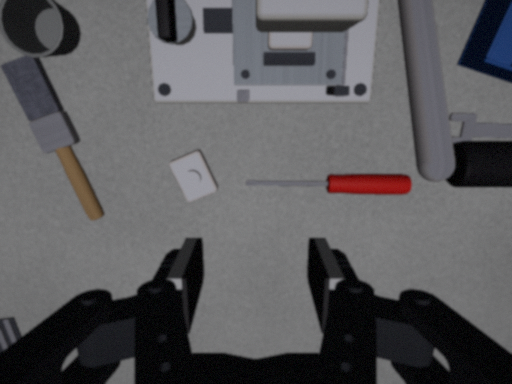

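Run:
```python
from h import *
a=cv2.imread("pics/wrist4.png")[0:110,135:385]; cv2.imwrite("pics/w4c.png",cv2.convertScaleAbs(cv2.resize(a,None,fx=3.2,fy=3.2,interpolation=cv2.INTER_CUBIC),alpha=1.4))
```

```text
(no output)
```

View pics/w4c.png

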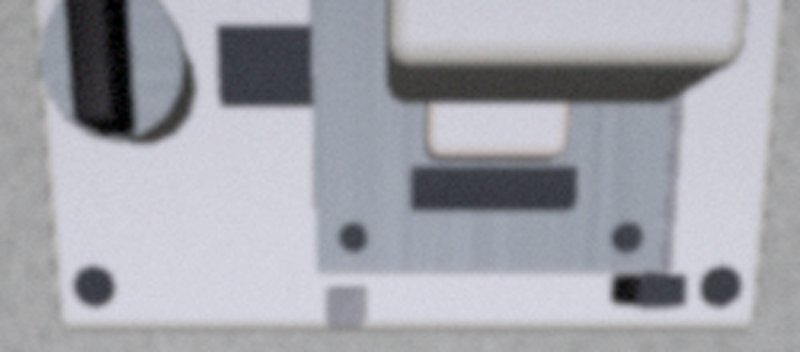

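Run:
```python
from h import *
m=dict(np.load("w4.npz"))
def ray(m,u,z):
    d=m["R"].T@np.linalg.solve(m["intrinsics"],[u[0],u[1],1]); C=-m["R"].T@m["t"]; return C+d*(z-C[2])/d[2]
c=lambda a:(np.array(a)+.5)/3.2-.5+[135,0]
def ang(a,b,z):
    v=ray(m,c(a),z)-ray(m,c(b),z); return np.arctan2(v[1],v[0]),np.linalg.norm(v)
print("wing",ang((67,0),(77,125),.087),ang((123,0),(131,128),.087))
print("base left",ang((43,80),(63,325),.016),"front",ang((63,325),(752,325),.016))
print("plate front",ang((318,272),(672,272),.055))
for q in [(318,272),(672,272)]: print(ray(m,c(q),.055))
print(ray(m,c((346,290)),.055))
p=[.665,-.108,-.131]
ca,sa=np.cos(p[2]),np.sin(p[2])
for q,z in [((318,272),.055),((672,272),.055),((63,325),.016),((752,325),.016)]:
    X=ray(m,c(q),z); d=X[:2]-p[:2]; print(ca*d[0]+sa*d[1],-sa*d[0]+ca*d[1])
```

```text
wing (np.float64(-0.12918035444681186), np.float64(0.03142383145480077)) (np.float64(-0.13401797941241886), np.float64(0.03220389174109533))
base left (np.float64(-0.13537533367826793), np.float64(0.07993985460646763)) front (np.float64(1.4358415850228128), np.float64(0.24665391348253396))
plate front (np.float64(1.4359315337875251), np.float64(0.11306677902307274))
[ 0.59003334 -0.04499689  0.055     ]
[ 0.57483079 -0.15703697  0.055     ]
[ 0.58337058 -0.05305488  0.055     ]
-0.0825541515067231 0.052670711975330575
-0.08299113011582464 -0.06039522263075468
-0.10013728503409348 0.1464895389817871
-0.10111273502631604 -0.10016244567181755
```

Run:
```python
from h import *
from bench import camera_model
D=camera_model("side");W=dict(np.load("w4.npz"))
p=[.665,-.108,-.131]
c=lambda a:(np.array(a)+.5)/3.2-.5+[135,0]
e=lambda a:(np.array(a)+.5)/5.5-.5+[185,155]
for n,a,b in [("plateFL",(318,272),(434,357)),("plateFRbolt",(628,238),(508,243)),("FLbolt",(353,238),(431,336)),("base FL",(63,325),(372,538)),("posttop",(346,298),(460,358))]:
    print(n,tri([W,D],[c(a),e(b)]).round(4))
```

```text
plateFL [ 0.5917 -0.0443  0.0546]
plateFRbolt [ 0.5883 -0.1431  0.0555]
FLbolt [ 0.5998 -0.0571  0.0554]
base FL [0.5858 0.0519 0.0115]
posttop [ 0.5812 -0.0524  0.0507]
```

Bolt heights left and right are 55.4 and 55.5 mm, so the plate is level, and the wing is parallel to the base within 0.005 rad. Next the catch: close the fingers, go over, and come down to its right.

>>> {"op": "apply_moves", "data": {
  "deltas": [
    {"xyz":[0,0,0.03],"turn":0},
    {"xyz":[0,-0.01,0.03],"turn":0},
    {"xyz":[0.01,-0.03,0.01],"turn":0},
    {"xyz":[0.015,-0.03,0],"turn":0},
    {"xyz":[0.02,-0.03,0],"turn":0},
    {"xyz":[0.02,-0.03,0],"turn":0},
    {"xyz":[0.026,-0.03,0],"turn":0},
    {"xyz":[0.026,-0.02,0],"turn":0},
    {"xyz":[0.026,-0.008,0],"turn":0},
    {"xyz":[0,0,0],"turn":0}
  ],
  "claw": 1
}}

```text
clock: 8.8
tcp_pos: [0.6661, -0.242, 0.5182]
orientation: [-3.134, 0.207, 0.0]
contact_force: [-0.6, 1.6, -1.4]
grip_width: 0.0002
```

Run:
```python
from h import *
from bench import readout,camera_model
o=readout.get_obs(); m=camera_model("wrist"); print(o["clock"],o["tcp_pos"],o["joints"].round(3),o["grip_width"],o["contact_force"])
for n in("wrist","side","scene"): snap(n,f"pics/{n}5.png")
a=cv2.imread("pics/scene5.png")[100:300,125:325]; cv2.imwrite("pics/s5c.png",cv2.resize(a,None,fx=3,fy=3,interpolation=cv2.INTER_CUBIC))
```

```text
8.8 [ 0.6661189  -0.2419806   0.51815179] [ 0.327  0.47  -0.104  1.309  0.047  1.365 -1.477] 0.0001540268142138156 [-0.64713936  1.59024385 -1.43412795]
```

View pics/s5c.png

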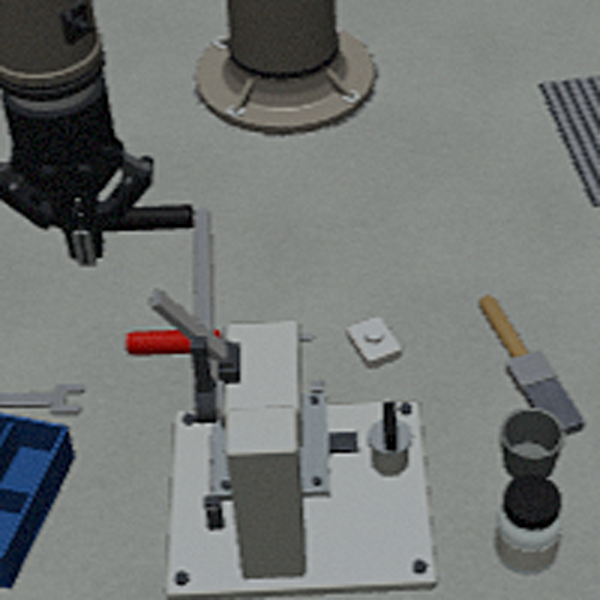

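View pics/wrist5.png

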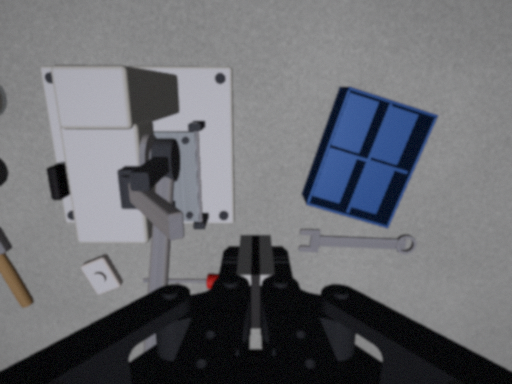

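Run:
```python
from h import *
from bench import camera_model,readout
S=camera_model("scene");W=camera_model("wrist");D=camera_model("side")
print(readout.get_obs()["tcp_pos"])
X=tri([S,W],[(177.2,198.8),(172,221)]);p=[.665,-.108,-.131]
ca,sa=np.cos(p[2]),np.sin(p[2])
def inv(X): d=X[:2]-p[:2]; return np.r_[ca*d[0]+sa*d[1],-sa*d[0]+ca*d[1],X[2]].round(4)
print(X,inv(X)); print(inv(readout.get_obs()["tcp_pos"]))
print(proj(W,[[.6661,-.242,.345]]))
```

```text
[ 0.66270468 -0.23956733  0.52005373]
[ 0.66266376 -0.18948119  0.29056151] [ 0.0083 -0.0811  0.2906]
[ 0.0149 -0.1307  0.5201]
[[258.11387265 241.42460177]]
```

Catch tip at press (8, -81, 291) mm, as expected. Descend beside it and then push left.

>>> {"op": "apply_moves", "data": {
  "deltas": [
    {"xyz":[-0.006,-0.005,-0.01],"turn":0},
    {"xyz":[0,0,-0.02],"turn":0},
    {"xyz":[0,0,-0.02],"turn":0},
    {"xyz":[0,0,-0.02],"turn":0},
    {"xyz":[0,0,-0.012],"turn":0},
    {"xyz":[0,0,0],"turn":0}
  ]
}}

```text
clock: 9.45
tcp_pos: [0.6549, -0.2445, 0.4362]
orientation: [-3.134, 0.204, 0.007]
contact_force: [0.1, -0.5, 0.5]
grip_width: -0.0001
```

>>> {"op": "apply_moves", "data": {
  "deltas": [
    {"xyz":[0.0013,0.01,0],"turn":0},
    {"xyz":[0.0013,0.01,0],"turn":0},
    {"xyz":[0.0013,0.01,0],"turn":0},
    {"xyz":[0.0013,0.01,0],"turn":0},
    {"xyz":[0.0013,0.01,0],"turn":0},
    {"xyz":[0.0013,0.01,0],"turn":0},
    {"xyz":[0.0013,0.01,0],"turn":0},
    {"xyz":[0.0013,0.01,0],"turn":0},
    {"xyz":[0,0,0],"turn":0}
  ]
}}

```text
clock: 10.2
tcp_pos: [0.6668, -0.1633, 0.4447]
orientation: [3.135, -0.203, 0.01]
contact_force: [-8.4, -0.1, 22.9]
grip_width: 0.0001
```

Run:
```python
from h import *
from bench import readout
o=readout.get_obs(); print(o["tcp_pos"],o["contact_force"])
snap("scene","pics/scene6.png"); a=cv2.imread("pics/scene6.png")[100:300,125:325]; cv2.imwrite("pics/s6c.png",cv2.resize(a,None,fx=3,fy=3,interpolation=cv2.INTER_CUBIC))
```

```text
[ 0.66682664 -0.16331989  0.44471278] [-8.37436435 -0.0639653  22.88908226]
```

View pics/s6c.png

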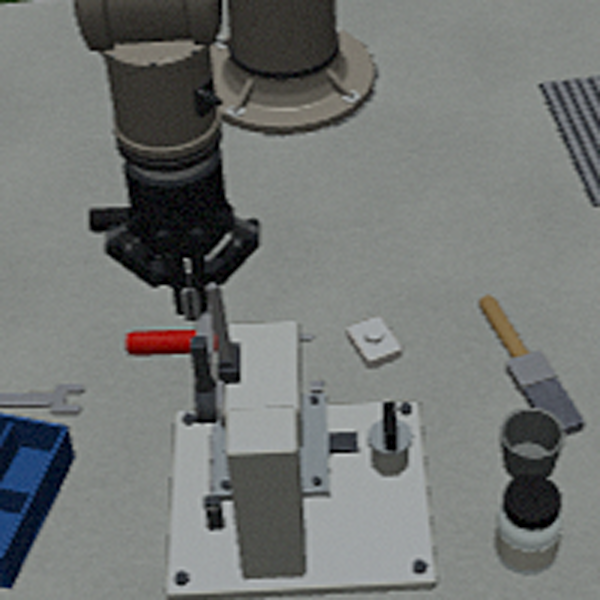

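The 23 N upward force and 8 mm rise mean the shut fingertips rode onto the lever lug. Shut tips evidently stand about 186 mm ahead of the TCP. The catch is already near upright. I'll raise and continue.

>>> {"op": "apply_moves", "data": {
  "deltas": [
    {"xyz":[0,0,0.01],"turn":0},
    {"xyz":[0,0,0.008],"turn":0},
    {"xyz":[0,0,0],"turn":0}
  ]
}}

```text
clock: 10.5
tcp_pos: [0.6667, -0.1646, 0.4587]
orientation: [-3.135, 0.205, -0.005]
contact_force: [0.3, -0.7, -0.2]
grip_width: 0.0001
```

>>> {"op": "apply_moves", "data": {
  "deltas": [
    {"xyz":[0.0,0.008,0],"turn":0},
    {"xyz":[0.001,0.008,0],"turn":0},
    {"xyz":[0.001,0.008,0],"turn":0},
    {"xyz":[0.001,0.008,0],"turn":0},
    {"xyz":[0.0,0.0,0],"turn":0}
  ]
}}

```text
clock: 10.92
tcp_pos: [0.6697, -0.1302, 0.456]
orientation: [-3.133, 0.2, 0.002]
contact_force: [-0.2, 0.6, -0.6]
grip_width: -0.0002
```

Run:
```python
from h import *
from bench import readout
o=readout.get_obs(); print(o["tcp_pos"],o["contact_force"])
snap("scene","pics/scene7.png"); a=cv2.imread("pics/scene7.png")[100:300,125:325]; cv2.imwrite("pics/s7c.png",cv2.resize(a,None,fx=3,fy=3,interpolation=cv2.INTER_CUBIC))
```

```text
[ 0.66965541 -0.13015442  0.45601358] [-0.2023555   0.58500433 -0.56978792]
```

View pics/s7c.png

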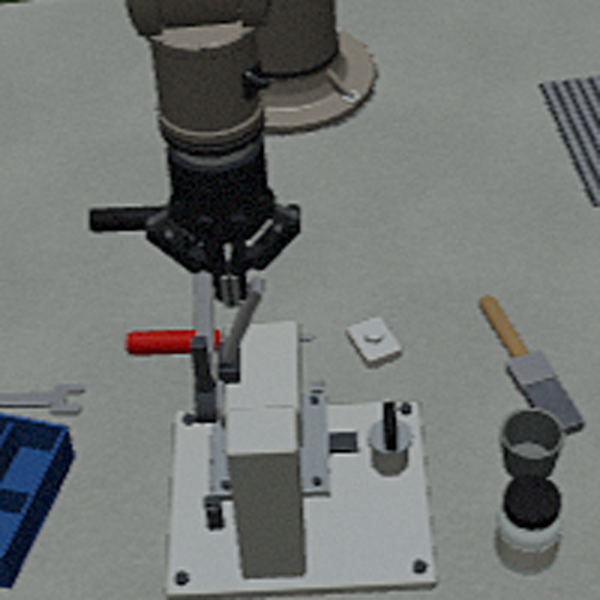

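The catch is past upright and leaning left, with its tip at about (258,285). I'll keep pushing in small steps to the stop.

>>> {"op": "apply_moves", "data": {
  "deltas": [
    {"xyz":[0.001,0.006,0],"turn":0},
    {"xyz":[0.001,0.006,0],"turn":0},
    {"xyz":[0.001,0.004,0],"turn":0},
    {"xyz":[0,0,0],"turn":0}
  ]
}}

```text
clock: 11.3
tcp_pos: [0.6725, -0.116, 0.4567]
orientation: [-3.134, 0.203, -0.0]
contact_force: [-0.1, 0.2, 0.5]
grip_width: -0.0
```

>>> {"op": "apply_moves", "data": {
  "deltas": [
    {"xyz":[0,0.004,0],"turn":0},
    {"xyz":[0,0.004,0],"turn":0},
    {"xyz":[0,0,0],"turn":0}
  ]
}}

```text
clock: 11.55
tcp_pos: [0.6723, -0.1084, 0.4568]
orientation: [-3.134, 0.204, -0.0]
contact_force: [0.1, 0.7, -0.2]
grip_width: -0.0001
```

Run:
```python
from h import *
from bench import readout,camera_model
S=camera_model("scene")
p=[.665,-.108,-.131]
for a in (1.0,1.1,1.2): print(a,((proj(S,press2w(p,[.009,-.028+.095*np.sin(a-.5934),.215+.095*np.cos(a-.5934)]))-[125,100])*3).round())
snap("scene","pics/scene8.png"); a=cv2.imread("pics/scene8.png")[100:300,125:325]; cv2.imwrite("pics/s8c.png",cv2.resize(a,None,fx=3,fy=3,interpolation=cv2.INTER_CUBIC))
```

```text
1.0 [[266. 281.]]
1.1 [[276. 284.]]
1.2 [[286. 288.]]
```

View pics/s8c.png

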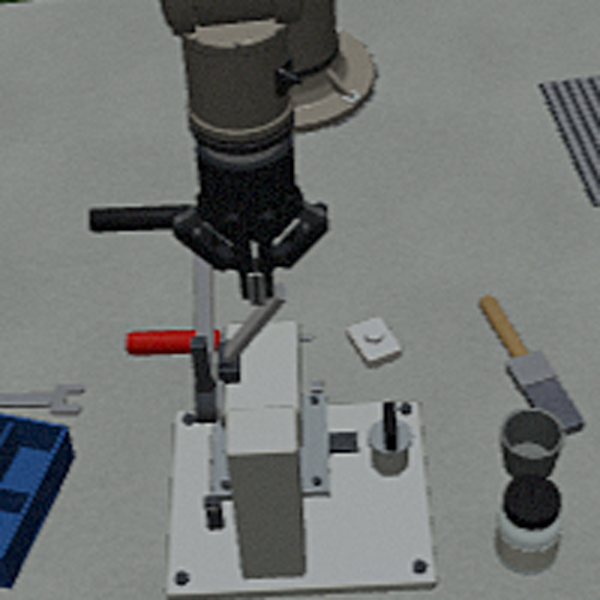

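>>> {"op": "apply_moves", "data": {
  "deltas": [
    {"xyz":[0,0.003,0],"turn":0},
    {"xyz":[0,0.003,0],"turn":0},
    {"xyz":[0,0,0],"turn":0}
  ]
}}

```text
clock: 11.85
tcp_pos: [0.6721, -0.1056, 0.4568]
orientation: [3.131, -0.209, 0.001]
contact_force: [-1.1, -5.0, -0.6]
grip_width: -0.0001
```

>>> {"op": "apply_moves", "data": {
  "deltas": [
    {"xyz":[0,0.003,0],"turn":0},
    {"xyz":[0,0.002,0],"turn":0},
    {"xyz":[0,0,0],"turn":0}
  ]
}}

```text
clock: 12.1
tcp_pos: [0.6719, -0.1042, 0.457]
orientation: [3.126, -0.215, 0.002]
contact_force: [0.3, -12.5, 0.0]
grip_width: -0.0
```

Force rose to 12.5 N, so the catch is on its stop. Back off, rise, turn 90° and move over the handle.

>>> {"op": "apply_moves", "data": {
  "deltas": [
    {"xyz":[0,-0.015,0],"turn":0},
    {"xyz":[0,0,0.02],"turn":0},
    {"xyz":[0,0,0.03],"turn":0},
    {"xyz":[0,0,0.03],"turn":0},
    {"xyz":[-0.01,-0.006,0],"turn":0.1},
    {"xyz":[-0.01,-0.006,0],"turn":0.1},
    {"xyz":[-0.01,-0.006,0],"turn":0.1},
    {"xyz":[-0.01,-0.006,0],"turn":0.1},
    {"xyz":[-0.01,-0.006,0],"turn":0.1},
    {"xyz":[-0.01,-0.006,0],"turn":0.1},
    {"xyz":[-0.01,-0.006,0],"turn":0.1},
    {"xyz":[-0.01,-0.006,0],"turn":0.1}
  ]
}}

```text
clock: 13.1
tcp_pos: [0.5918, -0.1616, 0.5367]
orientation: [-2.964, -1.039, -0.001]
contact_force: [-0.5, 0.2, 0.8]
grip_width: -0.0
```

>>> {"op": "apply_moves", "data": {
  "deltas": [
    {"xyz":[-0.01,-0.006,0],"turn":0.1},
    {"xyz":[-0.01,-0.006,0],"turn":0.1},
    {"xyz":[-0.01,-0.006,0],"turn":0.1},
    {"xyz":[-0.01,-0.006,0],"turn":0.1},
    {"xyz":[-0.01,-0.006,0],"turn":0.1},
    {"xyz":[-0.01,-0.006,0],"turn":0.1},
    {"xyz":[0,0,0],"turn":0.1},
    {"xyz":[0,0,0],"turn":0.07},
    {"xyz":[0,0,0],"turn":0}
  ],
  "claw": -0.3
}}

```text
clock: 13.85
tcp_pos: [0.532, -0.1976, 0.5369]
orientation: [-2.361, -2.072, -0.001]
contact_force: [0.5, 0.5, 0.1]
grip_width: 0.0553
```

Run:
```python
from h import *
from bench import readout,camera_model
o=readout.get_obs(); print(o["clock"],o["tcp_pos"],o["joints"].round(3),o["grip_width"],o["contact_force"]);M=yaw(o["orientation"]);print(np.arctan2(M[1,0],M[0,0]))
W=camera_model("wrist"); np.savez("w9.npz",**W)
print(proj(W,[np.r_[o["tcp_pos"][:2],.265], [.5255,-.2423,.264],[.54,-.1513,.264]]))
for n in("wrist","scene","side"): snap(n,f"pics/{n}9.png")
a=cv2.imread("pics/side9.png")[90:255,185:345]; cv2.imwrite("pics/d9c.png",cv2.resize(a,None,fx=3.6,fy=3.6,interpolation=cv2.INTER_CUBIC))
```

```text
13.85 [ 0.53202544 -0.19759213  0.53689124] [ 0.536  0.225 -0.35   1.621  0.079  1.309  0.043] 0.05526706730232254 [0.46686767 0.48872711 0.11971224]
1.4404904974601724
[[256.01746726 189.91259829]
 [255.10838563 245.32255179]
 [258.78254551 125.24147957]]
```

View pics/wrist9.png

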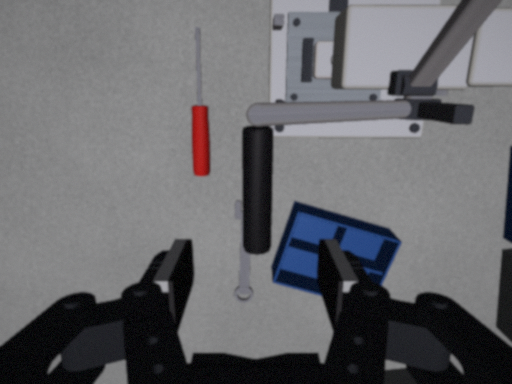

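View pics/d9c.png

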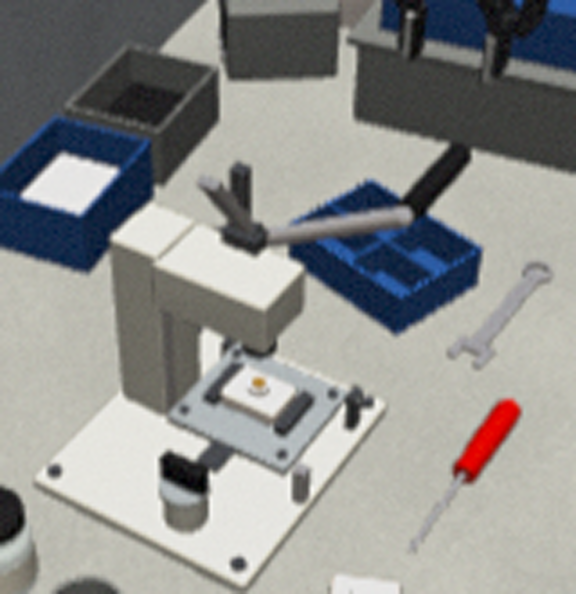

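The catch leans left, flipped, and the plate is still level. The handle is centred under the gripper (column 257, rows 127–253). Descend and grip.

>>> {"op": "apply_moves", "data": {
  "deltas": [
    {"xyz":[0,-0.008,-0.01],"turn":0},
    {"xyz":[0,0,-0.02],"turn":0},
    {"xyz":[0,0,-0.02],"turn":0},
    {"xyz":[0,0,-0.02],"turn":0},
    {"xyz":[0,0,-0.02],"turn":0},
    {"xyz":[0,0,-0.01],"turn":0},
    {"xyz":[0,0,-0.006],"turn":0},
    {"xyz":[0,0,0],"turn":0}
  ]
}}

```text
clock: 14.67
tcp_pos: [0.532, -0.2056, 0.4294]
orientation: [-2.362, -2.068, 0.002]
contact_force: [0.4, 0.3, -0.2]
grip_width: 0.0554
```

>>> {"op": "apply_moves", "data": {
  "deltas": [
    {"xyz":[0,0,0],"turn":0},
    {"xyz":[0,0,0],"turn":0},
    {"xyz":[0,0,0],"turn":0},
    {"xyz":[0,0,0],"turn":0},
    {"xyz":[0,0,0],"turn":0},
    {"xyz":[0,0,0],"turn":0},
    {"xyz":[0,0,0],"turn":0}
  ],
  "claw": 1,
  "squeeze": 40
}}

```text
clock: 15.25
tcp_pos: [0.5321, -0.2055, 0.4314]
orientation: [2.363, 2.07, -0.0]
contact_force: [-4.5, 0.8, 5.3]
grip_width: 0.0203
```

Run:
```python
from h import *
from bench import readout,camera_model
o=readout.get_obs(); print(o["tcp_pos"],o["grip_width"],o["contact_force"])
# arc waypoints in world relative, lever pivot press x .029
u=np.array([np.cos(-.131),np.sin(-.131)]); x0=-.17*np.cos(.5236)
for a in np.linspace(0,.98,13)[1:]:
    t=.5236-a; dx=-.17*np.cos(t)-x0; dz=.17*np.sin(t)-.085; print(a.round(3),(dx*u).round(4),round(dz,4))
for n in("side",): snap(n,f"pics/{n}10.png")
a=cv2.imread("pics/side10.png")[90:255,185:345]; cv2.imwrite("pics/d10c.png",cv2.resize(a,None,fx=3.6,fy=3.6,interpolation=cv2.INTER_CUBIC))
```

```text
[ 0.53206189 -0.20546032  0.43141025] 0.02026966101432051 [-4.53511363  0.76933298  5.32244579]
0.082 [-0.0064  0.0008] -0.0123
0.163 [-0.0118  0.0015] -0.0251
0.245 [-0.0161  0.0021] -0.0382
0.327 [-0.0193  0.0025] -0.0517
0.408 [-0.0215  0.0028] -0.0654
0.49 [-0.0225  0.003 ] -0.0793
0.572 [-0.0224  0.0029] -0.0932
0.653 [-0.0212  0.0028] -0.107
0.735 [-0.0188  0.0025] -0.1207
0.817 [-0.0154  0.002 ] -0.1341
0.898 [-0.0109  0.0014] -0.1472
0.98 [-0.0053  0.0007] -0.1599
```

View pics/d10c.png

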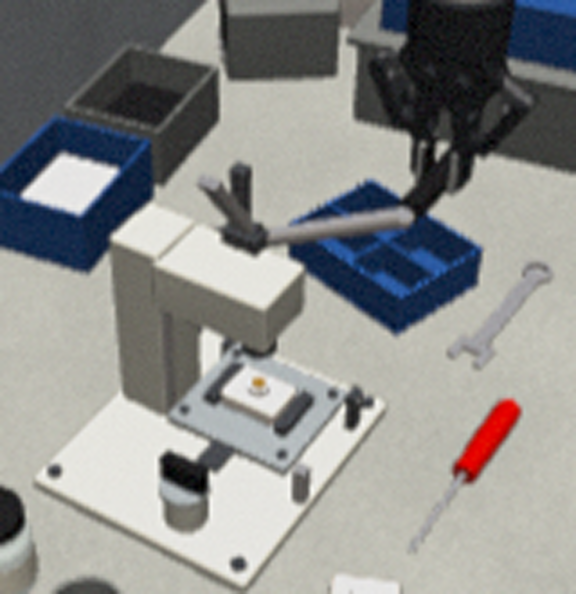

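Gripped at 20 mm. Pull down along the arc.

>>> {"op": "apply_moves", "data": {
  "deltas": [
    {"xyz":[-0.0033,0.0004,-0.006],"turn":0},
    {"xyz":[-0.0031,0.0004,-0.0063],"turn":0},
    {"xyz":[-0.0028,0.0004,-0.0064],"turn":0},
    {"xyz":[-0.0026,0.0003,-0.0064],"turn":0},
    {"xyz":[-0.0023,0.0003,-0.0065],"turn":0},
    {"xyz":[-0.002,0.0003,-0.0066],"turn":0},
    {"xyz":[-0.0018,0.0002,-0.0067],"turn":0},
    {"xyz":[-0.0014,0.0002,-0.0068],"turn":0},
    {"xyz":[-0.0012,0.0002,-0.0068],"turn":0},
    {"xyz":[-0.001,0.0001,-0.0069],"turn":0},
    {"xyz":[-0.0007,0.0001,-0.0069],"turn":0},
    {"xyz":[-0.0003,0.0001,-0.007],"turn":0}
  ]
}}

```text
clock: 16.3
tcp_pos: [0.5099, -0.2025, 0.3522]
orientation: [2.362, 2.069, 0.001]
contact_force: [-4.0, 0.7, 8.6]
grip_width: 0.0203
```

>>> {"op": "apply_moves", "data": {
  "deltas": [
    {"xyz":[0,0,-0.0069],"turn":0},
    {"xyz":[0.0001,0,-0.007],"turn":0},
    {"xyz":[0.0005,0,-0.0069],"turn":0},
    {"xyz":[0.0007,-0.0001,-0.0069],"turn":0},
    {"xyz":[0.001,-0.0001,-0.0069],"turn":0},
    {"xyz":[0.0014,-0.0002,-0.0068],"turn":0},
    {"xyz":[0.0016,-0.0002,-0.0067],"turn":0},
    {"xyz":[0.0018,-0.0003,-0.0067],"turn":0}
  ]
}}

```text
clock: 16.97
tcp_pos: [0.5158, -0.2033, 0.2964]
orientation: [-2.362, -2.068, 0.004]
contact_force: [-7.4, 2.6, 9.4]
grip_width: 0.0208
```

>>> {"op": "apply_moves", "data": {
  "deltas": [
    {"xyz":[0.0021,-0.0003,-0.0066],"turn":0},
    {"xyz":[0.0023,-0.0003,-0.0065],"turn":0},
    {"xyz":[0.0026,-0.0004,-0.0064],"turn":0},
    {"xyz":[0.001,-0.0001,-0.003],"turn":0},
    {"xyz":[0,0,0],"turn":0},
    {"xyz":[0,0,0],"turn":0}
  ]
}}

```text
clock: 17.47
tcp_pos: [0.5232, -0.2043, 0.2736]
orientation: [-2.361, -2.067, 0.005]
contact_force: [-10.2, 1.6, 9.0]
grip_width: 0.0202
```

Run:
```python
from h import *
from bench import readout,camera_model
o=readout.get_obs(); print(o["tcp_pos"],o["grip_width"],o["contact_force"],o["moment"])
for n in("side","scene"): snap(n,f"pics/{n}11.png")
a=cv2.imread("pics/side11.png")[90:255,185:345]; cv2.imwrite("pics/d11c.png",cv2.resize(a,None,fx=3.6,fy=3.6,interpolation=cv2.INTER_CUBIC))
a=cv2.imread("pics/scene11.png")[100:300,125:325]; cv2.imwrite("pics/s11c.png",cv2.resize(a,None,fx=3,fy=3,interpolation=cv2.INTER_CUBIC))
```

```text
[ 0.52317001 -0.20434497  0.27355188] 0.02019028962627601 [-10.23434646   1.56500507   8.95772876] [ 0.30537575  1.62278833 -0.02258873]
```

View pics/d11c.png

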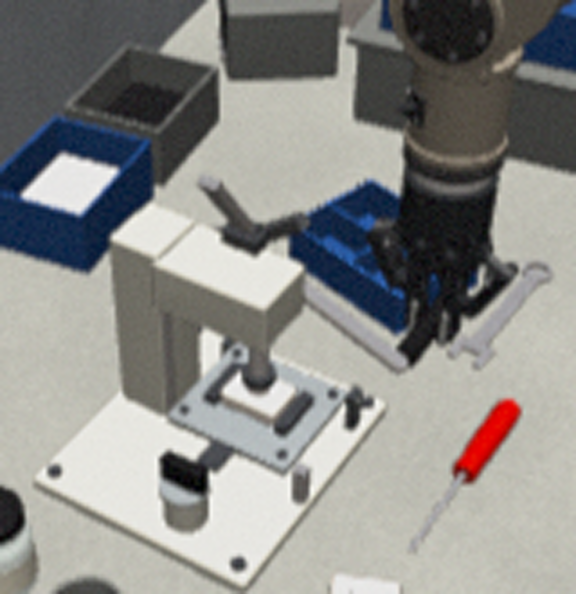

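View pics/s11c.png

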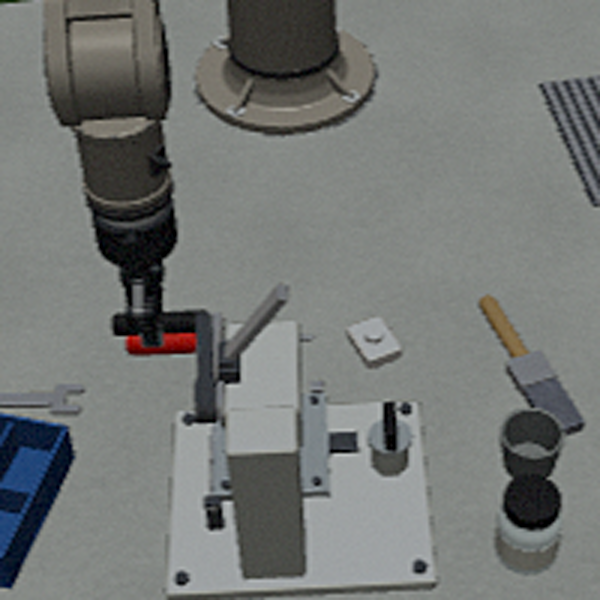

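The ram is on the part and the catch and plate are unchanged. Press a bit further to confirm the stop.

>>> {"op": "apply_moves", "data": {
  "deltas": [
    {"xyz":[0.001,0,-0.003],"turn":0},
    {"xyz":[0.001,0,-0.003],"turn":0},
    {"xyz":[0,0,0],"turn":0},
    {"xyz":[0,0,0],"turn":0}
  ]
}}

```text
clock: 17.9
tcp_pos: [0.5253, -0.2046, 0.2676]
orientation: [-2.361, -2.067, 0.005]
contact_force: [-8.8, 1.6, 7.4]
grip_width: 0.0202
```

Run:
```python
from h import *
from bench import readout,camera_model
o=readout.get_obs(); print(o["tcp_pos"],o["grip_width"],o["contact_force"])
m=camera_model("wrist"); np.savez("w12.npz",**m)
for n in("side","wrist","scene"): snap(n,f"pics/{n}12.png")
a=cv2.imread("pics/side11.png")[155:205,265:345]; b=cv2.imread("pics/side12.png")[155:205,265:345]
cv2.imwrite("pics/d12c.png",cv2.resize(np.vstack([a,b]),None,fx=6,fy=6,interpolation=cv2.INTER_CUBIC))
S=camera_model("scene");D=camera_model("side"); p=[.665,-.108,-.131]
for a in(.85,.9,.95):
    t=.5236-a; L=[[.029-.17*np.cos(t),y,.18+.17*np.sin(t)] for y in(-.06,-.154)]; w=press2w(p,L); print(a,(proj(D,w)-[265,155]).round(2)*6,((proj(S,w)-[125,100])*3).round(1),proj(m,w).round(1))
```

```text
[ 0.52527233 -0.20455051  0.26763975] 0.020201792836443723 [-8.8436522   1.57338046  7.38636266]
0.85 [[200.58 190.2 ]
 [281.28  88.2 ]] [[204.7 310.1]
 [108.6 314.5]] [[240.  144.4]
 [243.3 374.2]]
0.9 [[194.04 199.74]
 [274.62  97.86]] [[205.3 317.9]
 [109.5 322.3]] [[249.4 140.8]
 [250.9 359.4]]
0.95 [[186.9  208.62]
 [267.36 106.86]] [[205.9 325.7]
 [110.4 330.2]] [[258.8 137.7]
 [258.5 346.3]]
```

View pics/d12c.png

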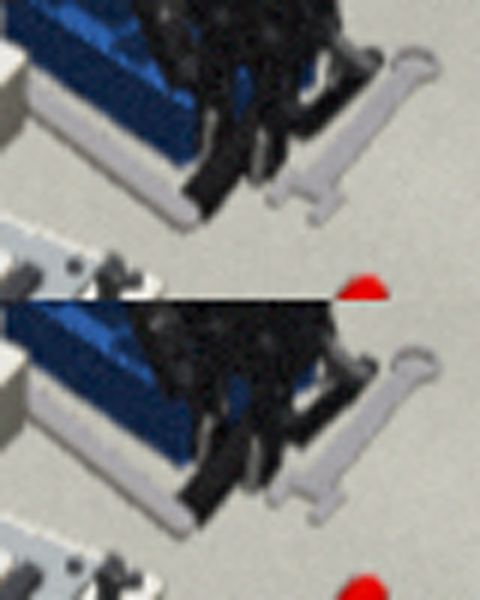

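View pics/wrist12.png

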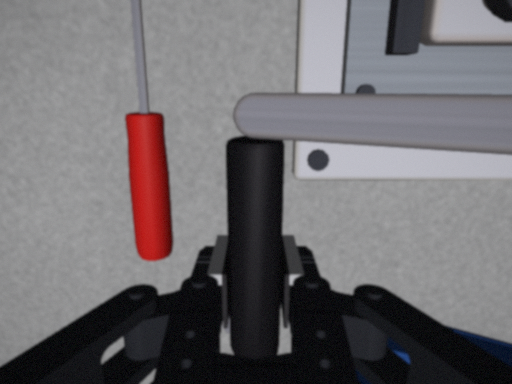

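The lever moved with the last press, and the handle at column 255 puts it near 0.93 rad. Keep going until the force rises.

>>> {"op": "apply_moves", "data": {
  "deltas": [
    {"xyz":[0.001,0,-0.002],"turn":0},
    {"xyz":[0.001,0,-0.002],"turn":0},
    {"xyz":[0,0,0],"turn":0},
    {"xyz":[0,0,0],"turn":0}
  ]
}}

```text
clock: 18.38
tcp_pos: [0.5266, -0.2046, 0.2653]
orientation: [-2.361, -2.066, 0.009]
contact_force: [-16.9, 3.6, 24.6]
grip_width: 0.0206
```

>>> {"op": "apply_moves", "data": {
  "deltas": [
    {"xyz":[0.001,0,-0.002],"turn":0},
    {"xyz":[0,0,0],"turn":0},
    {"xyz":[0,0,0],"turn":0}
  ]
}}

```text
clock: 18.63
tcp_pos: [0.5272, -0.2046, 0.2645]
orientation: [-2.361, -2.065, 0.011]
contact_force: [-23.3, 3.4, 39.4]
grip_width: 0.0208
```

Stop reached (24, then 39 N). Ease back to a moderate hold.

>>> {"op": "apply_moves", "data": {
  "deltas": [
    {"xyz":[-0.0015,0,0.002],"turn":0},
    {"xyz":[0,0,0],"turn":0},
    {"xyz":[0,0,0],"turn":0},
    {"xyz":[0,0,0],"turn":0}
  ]
}}

```text
clock: 18.97
tcp_pos: [0.5263, -0.2046, 0.2654]
orientation: [-2.362, -2.066, 0.008]
contact_force: [-15.7, 3.0, 23.7]
grip_width: 0.0202
```

Run:
```python
from h import *
from bench import readout,camera_model
o=readout.get_obs(); print(o["clock"],o["tcp_pos"],o["grip_width"],o["contact_force"])
for n in("side","scene"): snap(n,f"pics/{n}13.png")
a=cv2.resize(cv2.imread("pics/side13.png")[90:255,185:345],(400,412)); b=cv2.resize(cv2.imread("pics/scene13.png")[110:300,125:325],(400,412))
cv2.imwrite("pics/f13.png",np.hstack([a,b]))
```

```text
18.9667 [ 0.52633559 -0.20456159  0.26541544] 0.02023097642123063 [-15.71053757   3.01816623  23.74549793]
```

View pics/f13.png

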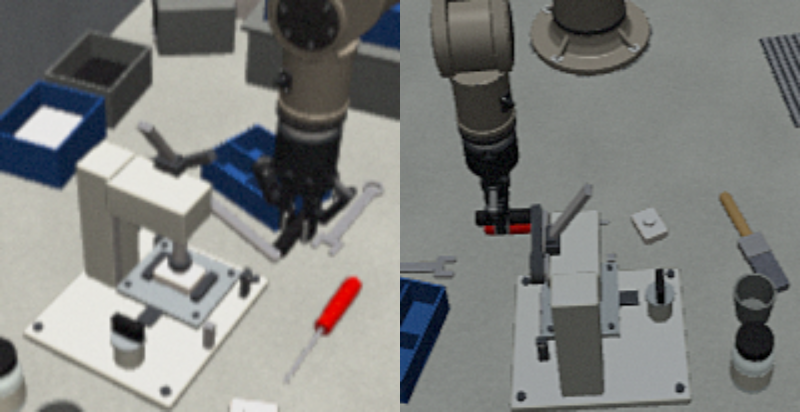

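The lever is held on its stop with about 24 N, the catch is flipped, the plate is level and the loose items are undisturbed. Handing in.

```bash
python3 -c "
from bench import r,readout
r.hand_in(); o=readout.get_obs(); print(o['clock'],o['tcp_pos'],o['contact_force'],o['grip_width'])"
```

```text
the job is handed in; nothing more can be done
the job is handed in; nothing more can be done
```

The job is done in the order asked and handed in at about 19 s; hand-in gave no verdict.

- **Plate:** I turned the wing knob about 1.6 rad clockwise. The wing then lay along the press's x axis to within 0.005 rad. Bolt heads on the plate's left and right measured 55.4 and 55.5 mm, so it is level. I did not measure the level again after that, but the plate looked unchanged in the last pictures. One check disagreed: triangulating the post's top gave about 51 mm instead of 55. I put that down to measurement error, because the base corner also read about 4 mm low.
- **Catch:** I pushed it over until it met its stop, at about 12 N. The last pictures still show it leaning left. On the way, the shut fingertips rode onto the lever's lug with about 23 N, because they reach further than I had assumed. I raised the tool and finished the push.
- **Lever:** I gripped the handle and pulled it down until the force rose on the stop. It peaked at 39 N vertically, about 46 N in total. I then eased back to about 24 N vertically and held, with the grip 20 mm wide on the bar and the ram on the part.
- **Loose things:** they look undisturbed in the last pictures.

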